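Rub down a tin's corner label, face by face

TASK

The square tin in the rubbing jig has a brown paper label wrapped round one corner, so two neighbouring faces carry paper. Square up the labelled face nearer the rail to the rubbing bar and slide the bar right across it to the other end of the rail; then turn the tin a quarter turn so the second labelled face squarely meets the bar and slide the bar all the way back across it to where it began. Keep the tin down in its seat, still facing that way at the end, and do not disturb the bowl, saucer, jar or scoop.

Things in the scene. Friction and masses are not known exactly. Their poses are not given: they have to be found in the camera images.
- jig: Fixed jig on a grey base plate 205 x 250 x 8 mm. Origin: on the counter, under the centre of the round seat. Seat: steel ring, inner radius 45, outer 51 mm, floor 8 and rim 20 mm above the counter. Jig x points from seat to rail, away from the robot (within 0.35 rad). Rail: 12 mm rod along jig y at x = 95 mm, 34 mm high, end blocks at y = +-112 mm, 46 mm high.
- carriage (a joint): Travel of the rubbing carriage along the rail, m: 0 at the start end (jig y = -75 mm), 0.15 at the other end (jig y = +75 mm), 0.075 level with the seat centre. It drags lightly (about 1 N) and stays where left.
- tab_top (a point): Centre of the top of the carriage's black upright push tab: 30 mm (jig x) by 14 mm (jig y), from 47 to 101 mm above the counter, at jig x = 99 mm.
- bar: Smooth white nylon rubbing bar, sprung, on the carriage: 80 mm along jig y (flat for the middle 22 mm), 30 to 74 mm above the counter, sloping back 8 mm at both ends. Origin: middle of its flat face, at counter height. The face looks to jig -x, at jig x = 29 mm when free; a square tin presses it back 3 mm (it gives 14 mm, 1 to 3 N). At either rail end it clears the turning tin.
- tin: Closed aluminium tin 64 x 64 x 70 mm fixed on a round puck (radius 43, 10 mm thick) that turns in the seat with 2 mm play; about 0.75 kg. Origin: centre of the puck's underside, 8 mm above the counter; tin walls from 18 to 88 mm above the counter. Kraft paper label on its own +x and -y faces. At the start +x is within 0.6 rad of facing the rail.
- face_one (a point): Centre of the tin's +x face, the labelled face rubbed first (32 mm from the tin's axis, 50 mm above the counter).
- face_two (a point): Centre of the tin's -y face, the labelled face rubbed second (32 mm from the axis, 50 mm above the counter); a quarter turn counter-clockwise seen from above brings it where face one was.
- bowl: Stainless steel bowl, 150 mm across, 65 mm tall; bystander. Origin under its centre.
- saucer: Blue ceramic saucer, 140 mm across, 20 mm tall; bystander. Origin under its centre.
- jar: Glass jar with steel flip-top lid, 75 mm across, 106 mm tall; bystander. Origin under its centre.
- scoop: White plastic scoop, 160 mm long, 32 mm tall; bystander. Origin under the centre of its tray.
Things that resemble listed ones, but are neither listed nor needed, are in the scene too. What is shaped like the tin but green or turquoise is not meant.

How it is judged:
On the way, in this order (a step that is already met when the one before it is completed fails the run):
1. the bar rubs the first labelled face, which stands square to it, half way along the rail (value of joint carriage between 0.05 and 0.1 m and contact force between bar and tin above 0.4 N and x of face_one in the frame of jig above 0.024 m and y of face_one in the frame of jig between -0.007 and 0.007 m), for 0.06 s.
2. the bar has been slid to the other end of the rail, the first face still facing the rail (value of joint carriage above 0.14 m and x of face_one in the frame of jig above 0.022 m), for 0.05 s.
3. with the bar still at that end, the tin is turned so that the second labelled face stands square to the rail (x of face_two in the frame of jig above 0.024 m and y of face_two in the frame of jig between -0.007 and 0.007 m and value of joint carriage above 0.13 m), for 0.1 s.
4. the bar rubs the second labelled face on the way back (value of joint carriage between 0.05 and 0.1 m and contact force between bar and tin above 0.4 N and x of face_two in the frame of jig above 0.024 m and y of face_two in the frame of jig between -0.007 and 0.007 m), for 0.06 s.
At the end, for the whole second after the job is handed in: The carriage is back within 12 mm of its start end; the second labelled face looks at the rail, its centre within 7 mm sideways of the seat's centre line (about 0.2 rad); the tin sits upright in its seat (underside within 4 mm of the seat floor), at rest (value of joint carriage below 0.012 m and x of face_two in the frame of jig above 0.024 m and y of face_two in the frame of jig between -0.007 and 0.007 m and z of tin in the frame of jig below 0.012 m and angle between tin's own z axis and vertical below 0.06 rad and linear speed of tin below 0.02 m/s and angular speed of tin below 0.1 rad/s); the robot touches nothing.
It fails at once if the tin is lifted or tipped out of its seat (z of tin in the frame of jig above 0.018 m or angle between tin's own z axis and vertical above 0.2 rad).
It fails at once if the bowl, saucer, jar or scoop is moved more than 25 mm (distance of any of bowl, saucer, jar, scoop from where it was at the start of the episode above 0.025 m).
It also fails if it takes over 72 s, if anything falls off the work surface, if the arm or the gripper's body presses on something with over 40 N, if the wrist force passes 120 N, or if a joint passes its speed limit or range.

ROBOT

A 6-joint arm with a two-finger parallel gripper is mounted at the origin on the work surface. World frame = base frame: x ahead of the robot, y to its left, z up, the work surface at z = 0. Lengths are in m, angles in rad, forces in N, time in s.
With the tool pointing down it reaches from about 0.375 to 0.975 m from the base axis. Payload 3.8 kg.
Tool frame: the origin (TCP) lies at the very end of the fingers, on their centre line; the grasp point (between the pads) lies 19 mm behind it; z points along the fingers, y is the line along which they close (so a half turn about z gives the same grasp; the last joint's range is limited). The gripper opens to 85 mm and grips with 20 to 120 N. Pads are 22 mm wide; open, the fingers measure 114 mm over their backs; the gripper's body (76 mm by 85 mm) begins 54 mm behind the grasp point. The pads swing forward as they close: fully open they stand 13 mm farther back than shut.
Start: joints at [-1.194, 0.264, 1.604, -0, 1.274, -0.037], TCP at [0.271, -0.618, 0.231] pointing down, gripper open.
Joint ranges: [-2.63, 2.63], [-0.94, 2.18], [0.31, 2.57], [-1.31, 4.45], [0, 2.66], [-2.55, 2.55]. Speed limits (rad/s): [2.57, 2.57, 3.14, 3.14, 3.14, 3.14].

INTERFACE

Orientations are given as a rotation vector (axis times angle).
In Python, from workcell import bot, vision gives the robot as it stands. The module is installed in compiled form; this text tells all that it offers.
- The arm moves only by the tool play_rows, never from a script. Its argument "moves" is a list that holds one entry, the list of rows, each a list of 7 numbers: the turn, a rotation vector about the tool's x, y, z as a fraction of full scale, then the shift along the tool's x, y, z as a fraction of full scale, then the finger opening in mm, from 0 to 85.4. In form: [[[ax, ay, az, x, y, z, jaw], ...]]. A call has 1 to 5 rows; each row shifts and turns the commanded pose from where the row before left it, along the tool's axes as they then stand; what a row does not reach is not made up. Full scale, the value 1, is 0.1 m for a shift and 0.5 rad for a turn. A row lasts 1/12 s, in which the tool goes at most 41.7 mm and 7.16 degrees, less where a joint would pass 70% of its speed; a pose out of reach is approached as far as the arm can. A call with a number of a shift or a turn outside -1 to 1 is refused whole. A call with a gripper value outside its range is refused whole. The fingers move at their own pace and stop on an object; "newtons" is the grip in N (left out, the last holds). Time passes only in rows, so rows that do not move let the fingers close. It gives the time, the measured TCP pose, the force, the opening and the grip force at its end, in the units of the state.
- bot.read_state(): the state, without advancing time (a new reading comes with each control period).
- vision.read_camera(name): name is "side" or "top"; returns a dict with "image" (400x640x3 uint8, red, green, blue), "depth" (400x640 float32, m along the optical axis (not along the pixel's ray), 0 where there is no reading), "K" (3x3 intrinsics, pixels), "R" (3x3) and "t" (3): a world point X has camera coordinates R X + t. Camera axes: x right, y down, z forward; pixel columns grow to the right and rows downward; lengths in m; the calibration is good to about 2 mm. A picture is of the moment at which its call begins.
- bot.finish_job(): hands the job in; it is judged then, once.
The state is a dict: "time": time; "q": joint angles; "joint_vel": joint speeds; "joint_torque": joint torques, N m; "tool_pos": TCP position; "tcp_rot": TCP orientation; "wrist_force": force on the tool from outside, world axes, zero at the start; "torque": the same for the moment, N m; "width": opening from 0.0 (shut) to 1.0 (fully open); "grip_force": force on a finger pad.
Only numpy, scipy, OpenCV 4.12 (cv2) and the standard library are available. Lean on these libraries where they do the work, as an engineer would, in place of code of your own. Each camera call takes 0.05 s, during which the arm holds its last target. There are 200 camera calls.

## Working session

There is one attempt and no reset: what is moved stays moved. The work goes in short steps, Python scripts to look and compute and a tool call to move; the robot and the scene stay as the last step left them, time stands still between calls to the robot, and variables do not carry over. Pictures are saved under pics/ and viewed, at most 10 in all, crops included, and the job is handed in when it is done.

Besides the shell and the picture viewer there is one more tool, called after "Request:" as name([rows], argument=value, ...), one row to a line, values as JSON. play_rows: Moves the arm, as the interface text tells. Its arguments: {"type":"object","properties":{"moves":{"type":"array","items":{"type":"array","items":{"type":"array","items":{"type":"number"}}}},"newtons":{"type":"number"}},"required":["moves"]}

```bash
mkdir -p pics; ls; python3 - <<'E'
from workcell import bot, vision
import cv2,pickle
s=bot.read_state();print(s)
for n in("side","top"):
    c=vision.read_camera(n);pickle.dump(c,open(f"{n}0.pkl","wb"))
    cv2.imwrite(f"pics/{n}0.png",c["image"][:,:,::-1]);print(n,c["K"],c["R"],c["t"])
E
```

```text
pics
{'time': 0.0, 'q': array([-1.19391591e+00,  2.64785592e-01,  1.60539298e+00,  3.66318153e-06,
        1.27373555e+00, -3.68721889e-02]), 'joint_vel': array([ 0.00064401,  0.00107899, -0.00180085,  0.00049051,  0.00043143,
       -0.00089917]), 'joint_torque': array([-3.78703204e-03, -5.15123677e+01, -3.67314613e+01, -5.08823405e-05,
        1.31854636e-02,  3.71919540e-06]), 'tool_pos': array([ 0.27112151, -0.61733393,  0.22992995]), 'tcp_rot': array([-3.07236593e+00, -6.44823365e-01,  6.11082559e-04]), 'wrist_force': array([ 0.55714178,  0.12673897, -0.18729391]), 'torque': array([-0.01665057,  0.02243271,  0.00966167]), 'grip_force': 0.0, 'width': 1.000216503188882}
side [[376.55361874   0.         323.32326952]
 [  0.         376.55361874 197.41602923]
 [  0.           0.           1.        ]] [[-0.93227332 -0.36169666  0.00647996]
 [-0.27247808  0.69030455 -0.67025019]
 [ 0.23795411 -0.62662202 -0.74210692]] [0.49074836 0.20570941 1.14438623]
top [[514.97312898   0.         327.23604399]
 [  0.         514.97312898 211.66470413]
 [  0.           0.           1.        ]] [[-2.75781461e-02 -9.99619486e-01 -5.74408454e-04]
 [-9.80621655e-01  2.71655101e-02 -1.94018568e-01]
 [ 1.93960346e-01 -4.78739506e-03 -9.80997689e-01]] [0.00184023 0.53940806 1.78855329]
```

View pics/side0.png

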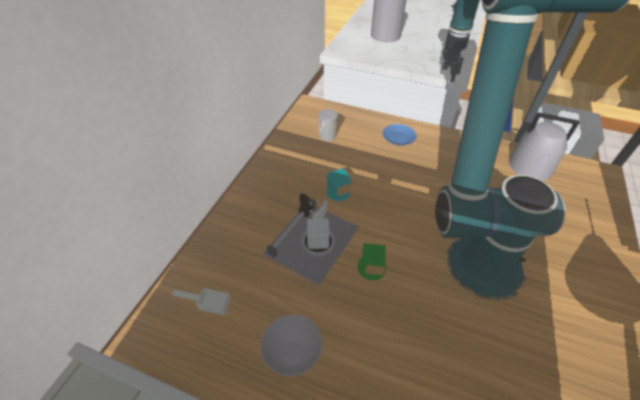

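View pics/top0.png

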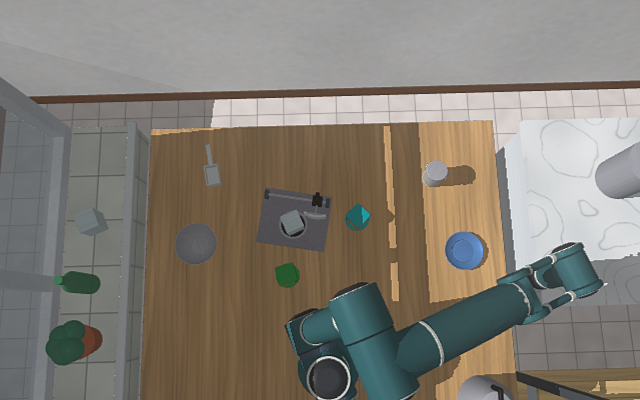

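The side view shows the jig at about (313,243), with the grey tin at (318,232) and the black tab at (307,205). The top view shows the tin at (292,222), the tab at (317,198) and the rail end blocks at about (267,190) and (327,203). 

Tin-like candidates in the top view are the grey one in the jig seat (292,222), green (287,274), turquoise (358,217) and a grey block off the table (90,222). Only the first is in the seat ring. I'll enlarge it to confirm.

```bash
cat > h.py <<'E'
import numpy as np,cv2
def ray(c,u,v,z):
    "pixel -> world point on plane height z"
    d=c["R"].T@np.linalg.solve(c["K"],[u,v,1]);o=-c["R"].T@c["t"]
    return o+d*(z-o[2])/d[2]
def proj(c,X):
    p=c["K"]@(c["R"]@np.asarray(X)+c["t"]);return p[:2]/p[2]
def tri(c1,p1,c2,p2):
    P=[c["K"]@np.c_[c["R"],c["t"]] for c in(c1,c2)]
    X=cv2.triangulatePoints(P[0],P[1],np.array(p1,float).reshape(2,1),np.array(p2,float).reshape(2,1)).ravel()
    return X[:3]/X[3]
E
python3 - <<'E'
import pickle,cv2,numpy as np
t=pickle.load(open("top0.pkl","rb"))["image"];s=pickle.load(open("side0.pkl","rb"))["image"]
a=cv2.resize(t[175:260,245:340],None,fx=4.2,fy=4.2,interpolation=cv2.INTER_CUBIC)
b=cv2.resize(s[185:290,260:365],(400,400),interpolation=cv2.INTER_CUBIC)
im=np.zeros((400,800,3),np.uint8);im[:a.shape[0],:a.shape[1]]=a[:,:400];im[:,400:]=b
im=np.clip(im*1.4,0,255).astype(np.uint8)
cv2.imwrite("pics/crop0.png",im[:,:,::-1])
E
```

```text
(no output)
```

View pics/crop0.png

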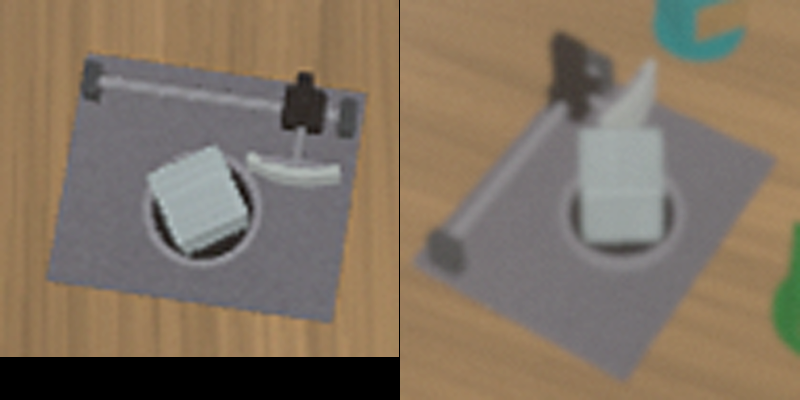

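The crop shows the seated tin with no green and plain faces towards both cameras, so the label faces the rail and the right side, as described. Next I'll measure the plate, tin top and tab.

```bash
cat > meas.py <<'E'
import numpy as np,cv2,sys,pickle
from h import *
def big(m,near):
    n,l,st,ce=cv2.connectedComponentsWithStats(m.astype(np.uint8))
    best=[i for i in range(1,n) if st[i,4]>25]
    i=min(best,key=lambda i:np.hypot(*(ce[i]-near)));return (l==i),ce[i],st[i,4]
def up(c,x0,x1,y0,y1,f=6):
    return cv2.resize(c["image"][y0:y1,x0:x1],None,fx=f,fy=f,interpolation=cv2.INTER_CUBIC)
E
python3 - <<'E'
import pickle,cv2,numpy as np
from meas import *
t=pickle.load(open("top0.pkl","rb"));s=pickle.load(open("side0.pkl","rb"))
print("cam", -t["R"].T@t["t"], -s["R"].T@s["t"])
f=6
for nm,c,(x0,x1,y0,y1),near in(("top",t,(245,340,175,260),(292,222)),("side",s,(255,370,185,295),(318,232))):
    im=up(c,x0,x1,y0,y1).astype(int);hsv=cv2.cvtColor(im.clip(0,255).astype(np.uint8),cv2.COLOR_RGB2HSV)
    nr=((near[0]-x0+.5)*f,(near[1]-y0+.5)*f)
    R,G,B=im[...,0],im[...,1],im[...,2]
    for (u,v) in (near,(270,225) if nm=="top" else (290,255)): print(nm,"px",(u,v),c["image"][v,u],"depth pt", end=" "); d=c["depth"][v,u]; print(c["R"].T@(np.linalg.solve(c["K"],[u,v,1])*d-c["t"]))
    def topx(p): return (np.asarray(p)+.5)/f-.5+np.array([x0,y0])
    m,ce,a=big((G>125)&(B>R-3)&(G>=R),nr); 
    print(nm,"tin area",a/36,"centroid",topx(ce))
    cn=max(cv2.findContours(m.astype(np.uint8),cv2.RETR_EXTERNAL,cv2.CHAIN_APPROX_NONE)[0],key=cv2.contourArea)
    for k in(.02,.03,.05):
        print(k,topx(cv2.approxPolyDP(cn,k*cv2.arcLength(cn,True),True)[:,0]).round(1).tolist())
    pl=((R-B)<25); n,l,st,_=cv2.connectedComponentsWithStats(pl.astype(np.uint8)); i=1+st[1:,4].argmax()
    cn=max(cv2.findContours((l==i).astype(np.uint8),cv2.RETR_EXTERNAL,cv2.CHAIN_APPROX_NONE)[0],key=cv2.contourArea)
    h=cv2.convexHull(cn);print("plate",topx(cv2.approxPolyDP(h,.03*cv2.arcLength(h,True),True)[:,0]).round(1).tolist(),st[i,4]/36)
    bk,ce,a=big(im.max(2)<45,((317-x0)*f,(198-y0)*f) if nm=="top" else ((307-x0)*f,(205-y0)*f)); print("black",topx(ce),a/36)
E
```

```text
cam [ 0.18209756 -0.00425126  1.85922288] [0.2412515  0.75259751 0.98395369]
top px (292, 222) [114 121 122] depth pt [0.49710076 0.11046387 0.09821079]
top px (270, 225) [83 81 85] depth pt [0.502947   0.19580747 0.01607136]
top tin area 1.75 centroid [287.97486772 219.92195767]
0.02 [[288.8, 219.4], [288.6, 219.2], [288.1, 219.2], [287.6, 219.6], [287.1, 220.2], [287.6, 220.6], [287.9, 220.6], [288.6, 220.1]]
0.03 [[288.8, 219.4], [288.1, 219.2], [287.1, 220.2], [287.9, 220.6], [288.6, 220.1]]
0.05 [[288.8, 219.4], [288.1, 219.2], [287.1, 220.2], [287.9, 220.6], [288.6, 220.1]]
plate [[265.8, 187.2], [331.8, 196.9], [323.4, 251.1], [255.6, 241.1]] 3793.3333333333335
black [316.86518802 199.89425885] 101.44444444444444
side px (318, 232) [114 119 117] depth pt [0.4927089  0.13191846 0.09008706]
side px (290, 255) [88 84 86] depth pt [0.56231235 0.18939224 0.01062007]Traceback (most recent call last):
  File "<stdin>", line 12, in <module>
  File "meas.py", line 6, in big
    i=min(best,key=lambda i:np.hypot(*(ce[i]-near)));return (l==i),ce[i],st[i,4]
ValueError: min() iterable argument is empty
```

```bash
cat >> meas.py <<'E'
def pts(c):
    v,u=np.mgrid[:400,:640];d=c["depth"]
    P=np.stack([u,v,np.ones_like(u)],-1)@np.linalg.inv(c["K"]).T*d[...,None]
    return (P-c["t"])@c["R"]
def quad(c,box,near,lo,f=6):
    x0,x1,y0,y1=box;im=up(c,*box).astype(int);R,G,B=im[...,0],im[...,1],im[...,2]
    m,ce,a=big((G>lo)&(B>R-2)&(G>=R),((near[0]-x0+.5)*f,(near[1]-y0+.5)*f))
    cn=max(cv2.findContours(m.astype(np.uint8),cv2.RETR_EXTERNAL,cv2.CHAIN_APPROX_NONE)[0],key=cv2.contourArea)
    tp=lambda p:(np.asarray(p)+.5)/f-.5+np.array([x0,y0])
    return tp(cv2.approxPolyDP(cn,.04*cv2.arcLength(cn,True),True)[:,0]),tp(ce),a/f/f
E
python3 - <<'E'
from meas import *
t=pickle.load(open("top0.pkl","rb"));s=pickle.load(open("side0.pkl","rb"))
for lo in (95,105,112):
    print("top",lo,[np.round(x,1).tolist() for x in quad(t,(245,340,175,260),(292,222),lo)])
    print("side",lo,[np.round(x,1).tolist() for x in quad(s,(255,370,185,295),(318,232),lo)])
for u,v in((292,230),(295,236),(285,222),(297,218)): print(u,v,t["image"][v,u],pts(t)[v,u].round(3))
for u,v in((318,222),(318,228),(318,236),(318,242)): print(u,v,s["image"][v,u],pts(s)[v,u].round(3))
# plate corners at z=8mm
C=np.array([ray(t,*p,.008) for p in((265.8,187.2),(331.8,196.9),(323.4,251.1),(255.6,241.1))]);print(C.round(4))
print([np.linalg.norm(C[i]-C[i-1]).round(4) for i in range(4)],[np.degrees(np.arctan2(*(C[i]-C[i-1])[1::-1])).round(2) for i in range(4)],C.mean(0))
# depth of tin top (both)
for c in(t,s):
    P=pts(c);m=(P[...,2]>.08)&(P[...,2]<.105)&(abs(P[...,0]-.5)<.08)&(abs(P[...,1]-.12)<.08)
    q=P[m];r=cv2.minAreaRect(q[:,:2].astype(np.float32)*1000);print(m.sum(),q.mean(0),np.median(q[:,2]),r)
E
```

```text
top 95 [[[296.1, 209.2], [279.4, 216.9], [289.1, 234.4], [303.1, 228.1]], [291.8, 221.7], 383.7]
side 95 [[[315.6, 212.6], [306.2, 219.4], [308.2, 246.6], [326.9, 247.2], [328.4, 219.8]], [317.7, 231.9], 667.9]
top 105 [[[295.9, 209.6], [279.9, 216.4], [288.9, 234.1], [303.1, 225.2]], [291.4, 220.9], 336.1]
side 105 [[[315.6, 212.6], [306.9, 220.1], [308.2, 244.9], [326.8, 246.8], [327.9, 220.2]], [317.7, 231.8], 613.0]
top 112 [[[295.8, 209.8], [280.1, 216.6], [287.2, 232.6], [302.9, 225.2]], [291.4, 220.9], 319.2]
side 112 [[[315.6, 212.8], [307.6, 220.2], [309.1, 244.9], [326.1, 246.2], [327.4, 220.8]], [317.6, 231.7], 556.3]
292 230 [112 119 119] [0.47  0.111 0.091]
295 236 [61 58 60] [0.46  0.106 0.018]
285 222 [116 122 123] [0.501 0.136 0.082]
297 218 [116 123 124] [0.512 0.093 0.089]
318 222 [115 120 119] [0.507 0.096 0.089]
318 228 [114 119 118] [0.498 0.119 0.091]
318 236 [114 119 118] [0.488 0.143 0.086]
318 242 [111 117 116] [0.489 0.141 0.053]
[[ 0.6466  0.2114  0.008 ]
 [ 0.6031 -0.0316  0.008 ]
 [ 0.4034  0.0046  0.008 ]
 [ 0.4466  0.2492  0.008 ]]
[np.float64(0.2036), np.float64(0.2469), np.float64(0.2029), np.float64(0.2484)] [np.float64(-10.71), np.float64(-100.16), np.float64(169.73), np.float64(79.99)] [0.52494743 0.10837444 0.008     ]
342 [0.50256655 0.11171102 0.08960618] 0.08950369213275565 ((508.18255615234375, 98.45976257324219), (67.77983856201172, 94.71277618408203), 21.501338958740234)
409 [0.50009335 0.11686762 0.08885183] 0.08907415145516426 ((500.0630187988281, 114.25567626953125), (65.43614196777344, 67.4912109375), 22.782018661499023)
```

```bash
cat > plan.py <<'E'
import numpy as np
from scipy.spatial.transform import Rotation as Ro
from workcell import bot
wrap=lambda a:(a+np.pi)%(2*np.pi)-np.pi
def jig(x,y): return O+np.array([[np.cos(J),-np.sin(J)],[np.sin(J),np.cos(J)]])@[x,y]
def plan(p,th):
    "full-scale units to go: turn about tool z first (th = world yaw of tool y), shift in present axes, and after the turn"
    s=bot.read_state();R=Ro.from_rotvec(s["tcp_rot"]).as_matrix();cur=np.arctan2(R[1,1],R[0,1])
    d=np.asarray(p)-s["tool_pos"];tz=-wrap(th-cur)
    print("t",round(s["time"],2),"pos",s["tool_pos"].round(4),"yaw_y",round(cur,3),"tilt",R[2].round(3),"F",s["wrist_force"].round(1),"w",round(85.4*s["width"],1),"q",s["q"].round(2))
    print(" turn az",round(tz/.5,3)," shift now",(R.T@d/.1).round(3)," shift after turn",((R@Ro.from_rotvec([0,0,tz]).as_matrix()).T@d/.1).round(3))
E
python3 - <<'E'
from meas import *
t=pickle.load(open("top0.pkl","rb"));s=pickle.load(open("side0.pkl","rb"))
q,ce,_=quad(t,(245,340,175,260),(292,222),105)
for lo in(108,112):
    q,ce,_=quad(t,(245,340,175,260),(292,222),lo);Q=np.array([ray(t,*p,.088) for p in q]);print("quad top",Q.round(4).tolist(),Q.mean(0),ray(t,*ce,.088))
    print([(np.linalg.norm(Q[i]-Q[i-1]).round(4),(np.degrees(np.arctan2(*(Q[i]-Q[i-1])[1::-1]))%90).round(1)) for i in range(4)])
# two-view heights of top corners (top: left, near/bottom? ; side: seen corners)
for a in q:
    for b in((315.6,212.6),(306.5,219.6),(328.2,220.0)):
        X=tri(t,a,s,b);e=np.linalg.norm(proj(t,X)-a)
        if e<2 and .07<X[2]<.11: print("tri",a.round(1),b,X.round(4),e.round(2))
# black tab, top faces by depth + colour
for c in(t,s):
    P=pts(c);m=(c["image"].max(2)<60)&(P[...,2]>.085)&(P[...,2]<.115)&(abs(P[...,0]-.58)<.06)&(abs(P[...,1]-.03)<.06)
    print("tab",m.sum(),P[m].mean(0) if m.any() else "", np.argwhere(m).mean(0)[::-1])
O=np.array([.5,.1145]);J=np.radians(-10.25)
for n,x,y,z in(("tab",.099,-.075,.101),("blkL",.095,.112,.046),("blkR",.095,-.112,.046),("bar",.029,-.075,.074)):
    w=[*(O+np.array([[np.cos(J),-np.sin(J)],[np.sin(J),np.cos(J)]])@[x,y]),z];print(n,np.round(w,3),proj(t,w).round(1),proj(s,w).round(1))
E
```

```text
quad top [[0.5428, 0.0973, 0.088], [0.5193, 0.1531, 0.088], [0.4614, 0.1276, 0.088], [0.4869, 0.0726, 0.088]] [0.50262221 0.11267849 0.088     ] [0.50298557 0.11301379 0.088     ]
[(np.float64(0.0611), np.float64(23.9)), (np.float64(0.0605), np.float64(22.8)), (np.float64(0.0633), np.float64(23.8)), (np.float64(0.0606), np.float64(24.9))]
quad top [[0.5422, 0.0974, 0.088], [0.5193, 0.1525, 0.088], [0.462, 0.1282, 0.088], [0.4864, 0.0732, 0.088]] [0.50247625 0.1128261  0.088     ] [0.50305942 0.11299166 0.088     ]
[(np.float64(0.0608), np.float64(23.4)), (np.float64(0.0597), np.float64(22.5)), (np.float64(0.0623), np.float64(23.0)), (np.float64(0.0601), np.float64(23.9))]
tri [295.8 209.8] (306.5, 219.6) [0.5433 0.0976 0.0852] 0.14
tri [302.9 225.2] (328.2, 220.0) [0.4856 0.0732 0.0832] 0.45
tab 33 [0.58542872 0.02224195 0.10007218] [316.78787879 196.39393939]
tab 37 [0.58155018 0.02755016 0.09661222] [304.16216216 197.89189189]
tab [0.584 0.023 0.101] [316.6 196.7] [303.9 195.8]
blkL [0.613 0.208 0.046] [265.6 193.6] [271.2 248. ]
blkR [ 0.574 -0.013  0.046] [326.8 202.7] [311.6 200.4]
bar [0.515 0.036 0.074] [313.6 217.6] [322.7 210.2]
```

```bash
cat >> plan.py <<'E'
O=np.array([.5015,.1135]);J=-.179
E
python3 -c "
from plan import *
plan([.5025,.113,.20],.408)"
```

```text
t 0.1 pos [ 0.2712 -0.6174  0.23  ] yaw_y -1.157 tilt [ 0.    -0.002 -1.   ] F [-0.8 -0.4  0.8] w 85.1 q [-1.19  0.26  1.61  0.    1.27 -0.04]
 turn az -3.13  shift now [ 5.055 -5.757  0.313]  shift after turn [5.786 5.021 0.313]
```

Request:
play_rows([
  [[0, 0, 0, 0.253, -0.288, 0, 85], [0, 0, 0, 0.253, -0.288, 0, 85], [0, 0, 0, 0.253, -0.288, 0, 85], [0, 0, 0, 0.253, -0.288, 0, 85], [0, 0, 0, 0.253, -0.288, 0, 85]],
])

```text
time: 0.52
tool_pos: [0.3292, -0.4333, 0.2305]
tcp_rot: [-3.074, -0.644, 0.0]
wrist_force: [1.1, 0.7, 0.4]
width: 0.992
grip_force: 0.0
```

Request:
play_rows([
  [[0, 0, 0, 0.253, -0.288, 0, 85], [0, 0, 0, 0.253, -0.288, 0, 85], [0, 0, 0, 0.253, -0.288, 0, 85], [0, 0, 0, 0.253, -0.288, 0, 85], [0, 0, 0, 0.253, -0.288, 0, 85]],
])

```text
time: 0.93
tool_pos: [0.3871, -0.2506, 0.2309]
tcp_rot: [-3.074, -0.645, 0.0]
wrist_force: [1.6, 0.5, -0.4]
width: 0.998
grip_force: 0.0
```

Request:
play_rows([
  [[0, 0, 0, 0.253, -0.288, 0, 85], [0, 0, 0, 0.253, -0.288, 0, 85], [0, 0, 0, 0.253, -0.288, 0, 85], [0, 0, 0, 0.253, -0.288, 0, 85], [0, 0, 0, 0.253, -0.288, 0, 85]],
])

```text
time: 1.35
tool_pos: [0.445, -0.068, 0.2311]
tcp_rot: [3.075, 0.645, -0.0]
wrist_force: [0.6, 0.5, -0.5]
width: 0.998
grip_force: 0.0
```

Request:
play_rows([
  [[0, 0, 0, 0.253, -0.288, 0, 85], [0, 0, 0, 0.253, -0.288, 0, 85], [0, 0, 0, 0.253, -0.288, 0, 85], [0, 0, 0, 0.253, -0.288, 0, 85], [0, 0, 0, 0.253, -0.288, 0, 85]],
])

```text
time: 1.77
tool_pos: [0.5029, 0.1148, 0.2309]
tcp_rot: [3.074, 0.646, -0.001]
wrist_force: [1.0, -0.3, 0.5]
width: 0.996
grip_force: 0.0
```

Request:
play_rows([
  [[0, 0, -0.24, 0, 0, 0, 85], [0, 0, -0.24, 0, 0, 0, 85], [0, 0, -0.24, 0, 0, 0, 85], [0, 0, -0.24, 0, 0, 0, 85], [0, 0, -0.24, 0, 0, 0, 85]],
])

```text
time: 2.18
tool_pos: [0.5026, 0.1131, 0.2306]
tcp_rot: [-2.741, -1.534, 0.002]
wrist_force: [-0.5, -0.5, 0.3]
width: 0.993
grip_force: 0.0
```

Request:
play_rows([
  [[0, 0, -0.24, 0, 0, 0, 85], [0, 0, -0.24, 0, 0, 0, 85], [0, 0, -0.24, 0, 0, 0, 85], [0, 0, -0.24, 0, 0, 0, 85], [0, 0, -0.24, 0, 0, 0, 85]],
])

```text
time: 2.6
tool_pos: [0.5027, 0.1128, 0.2307]
tcp_rot: [-2.166, -2.275, 0.001]
wrist_force: [0.1, -0.7, 1.1]
width: 0.996
grip_force: 0.0
```

Request:
play_rows([
  [[0, 0, -0.24, 0, 0, 0, 85], [0, 0, -0.24, 0, 0, 0, 85], [0, 0, -0.24, 0, 0, 0, 85], [0, 0, 0, 0, 0, 0, 85], [0, 0, 0, 0, 0, 0, 85]],
])

```text
time: 3.02
tool_pos: [0.5028, 0.1128, 0.2309]
tcp_rot: [-1.736, -2.618, 0.001]
wrist_force: [-0.1, -0.0, 0.8]
width: 0.994
grip_force: 0.0
```

```bash
python3 -c "
from plan import *
plan([.5025,.113,.05],.408)"
```

```text
t 3.02 pos [0.5028 0.1128 0.2309] yaw_y 0.4 tilt [ 0.    -0.001 -1.   ] F [-0.1 -0.   0.8] w 84.9 q [ 0.17 -0.04  1.94  0.    1.24 -0.23]
 turn az -0.017  shift now [ 0.003 -0.     1.809]  shift after turn [ 0.003 -0.     1.809]
```

Request:
play_rows([
  [[0, 0, -0.016, 0, 0, 0.3, 85], [0, 0, 0, 0, 0, 0.3, 85], [0, 0, 0, 0, 0, 0.3, 85], [0, 0, 0, 0, 0, 0.2, 85], [0, 0, 0, 0, 0, 0.2, 85]],
])

```text
time: 3.43
tool_pos: [0.5021, 0.1126, 0.0994]
tcp_rot: [-1.725, -2.624, 0.002]
wrist_force: [-0.0, -0.1, -0.1]
width: 0.997
grip_force: 0.0
```

Request:
play_rows([
  [[0, 0, 0, 0, 0, 0.2, 85], [0, 0, 0, 0, 0, 0.15, 85], [0, 0, 0, 0, 0, 0.15, 85], [0, 0, 0, 0, 0, 0, 85], [0, 0, 0, 0, 0, 0, 85]],
])

```text
time: 3.85
tool_pos: [0.502, 0.1126, 0.0504]
tcp_rot: [-1.723, -2.625, 0.003]
wrist_force: [0.5, 0.8, 0.8]
width: 0.993
grip_force: 0.0
```

Request:
play_rows([
  [[0, 0, 0, 0, 0, 0, 75], [0, 0, 0, 0, 0, 0, 70], [0, 0, 0, 0, 0, 0, 66], [0, 0, 0, 0, 0, 0, 62], [0, 0, 0, 0, 0, 0, 60]],
], newtons=25)

```text
time: 4.27
tool_pos: [0.504, 0.1129, 0.0527]
tcp_rot: [1.721, 2.627, 0.002]
wrist_force: [-2.0, -1.0, 5.4]
width: 0.741
grip_force: 30.9
```

Request:
play_rows([
  [[0, 0, 0, 0, 0, 0, 60], [0, 0, 0, 0, 0, 0, 60], [0, 0, 0, 0, 0, 0, 60]],
])

```text
time: 4.52
tool_pos: [0.504, 0.1129, 0.0527]
tcp_rot: [1.721, 2.627, 0.002]
wrist_force: [-2.0, -0.7, 6.8]
width: 0.745
grip_force: 31.0
```

```bash
python3 -c "
from plan import *
plan([.5025,.113,.05],J)"
```

```text
t 4.52 pos [0.504  0.1129 0.0527] yaw_y 0.411 tilt [-0.     0.002 -1.   ] F [-2.  -0.7  6.8] w 63.6 q [ 0.17  0.15  2.1  -0.    0.89 -0.24]
 turn az 1.179  shift now [ 0.007 -0.014  0.027]  shift after turn [-0.002 -0.015  0.027]
```

Request:
play_rows([
  [[0, 0, 0.12, 0, 0, 0, 60], [0, 0, 0.12, 0, 0, 0, 60], [0, 0, 0.12, 0, 0, 0, 60], [0, 0, 0.12, 0, 0, 0, 60], [0, 0, 0.12, 0, 0, 0, 60]],
])

```text
time: 4.93
tool_pos: [0.5038, 0.1129, 0.0527]
tcp_rot: [2.097, 2.338, 0.001]
wrist_force: [-2.8, 0.5, 6.9]
width: 0.743
grip_force: 31.1
```

Request:
play_rows([
  [[0, 0, 0.12, 0, 0, 0, 60], [0, 0, 0.12, 0, 0, 0, 60], [0, 0, 0.12, 0, 0, 0, 60], [0, 0, 0.12, 0, 0, 0, 60], [0, 0, 0.1, 0, 0, 0, 60]],
])

```text
time: 5.35
tool_pos: [0.5036, 0.1131, 0.0527]
tcp_rot: [2.413, 2.011, 0.002]
wrist_force: [-4.2, 1.5, 7.3]
width: 0.747
grip_force: 31.1
```

Request:
play_rows([
  [[0, 0, 0, 0, 0, 0, 60], [0, 0, 0, 0, 0, 0, 60], [0, 0, 0, 0, 0, 0, 60]],
])

```text
time: 5.6
tool_pos: [0.5036, 0.113, 0.0527]
tcp_rot: [2.411, 2.013, 0.001]
wrist_force: [-3.8, -0.4, 7.3]
width: 0.746
grip_force: 31.1
```

```bash
python3 -c "
from plan import *
plan([.5025,.113,.05],J)"
```

```text
t 5.6 pos [0.5036 0.113  0.0527] yaw_y -0.179 tilt [ 0.     0.001 -1.   ] F [-3.8 -0.4  7.3] w 63.7 q [0.17 0.15 2.1  0.   0.89 0.35]
 turn az -0.001  shift now [-0.001 -0.011  0.027]  shift after turn [-0.001 -0.011  0.027]
```

Request:
play_rows([
  [[0, 0, 0, 0, 0, 0, 70], [0, 0, 0, 0, 0, 0, 85], [0, 0, 0, 0, 0, 0, 85], [0, 0, 0, 0, 0, 0, 85], [0, 0, 0, 0, 0, 0, 85]],
])

```text
time: 6.02
tool_pos: [0.503, 0.1128, 0.0511]
tcp_rot: [-2.411, -2.014, 0.0]
wrist_force: [1.1, -0.1, -0.1]
width: 0.995
grip_force: 0.0
```

Request:
play_rows([
  [[0, 0, 0, 0, 0, -0.1, 85], [0, 0, 0, 0, 0, -0.3, 85], [0, 0, 0, 0, 0, -0.4, 85], [0, 0, 0, 0, 0, -0.4, 85], [0, 0, 0, 0, 0, -0.3, 85]],
])

```text
time: 6.43
tool_pos: [0.504, 0.113, 0.2054]
tcp_rot: [2.41, 2.013, 0.005]
wrist_force: [1.0, 0.6, -0.1]
width: 0.997
grip_force: 0.0
```

Request:
play_rows([
  [[0, 0, 0.24, 0, 0, 0, 85], [0, 0, 0.24, 0, 0, 0, 85], [0, 0, 0.24, 0, 0, 0, 85], [0, 0, 0.24, 0, 0, 0, 85], [0, 0, 0.24, 0, 0, 0, 85]],
])

```text
time: 6.85
tool_pos: [0.5031, 0.1128, 0.2022]
tcp_rot: [2.902, 1.203, 0.001]
wrist_force: [-0.6, 0.7, -0.0]
width: 0.995
grip_force: 0.0
```

Request:
play_rows([
  [[0, 0, 0.24, 0, 0, 0, 85], [0, 0, 0.24, 0, 0, 0, 85], [0, 0, 0.24, 0, 0, 0, 85], [0, 0, 0.24, 0, 0, 0, 85], [0, 0, 0.24, 0, 0, 0, 85]],
])

```text
time: 7.27
tool_pos: [0.5031, 0.1128, 0.202]
tcp_rot: [-3.128, -0.291, -0.001]
wrist_force: [-0.2, 0.5, -0.5]
width: 0.998
grip_force: 0.0
```

Request:
play_rows([
  [[0, 0, 0.24, 0, 0, 0, 60], [0, 0, 0.24, 0, 0, 0, 60], [0, 0, 0.24, 0, 0, 0, 60], [0, 0, 0, 0, 0, 0, 60], [0, 0, 0, 0, 0, 0, 60]],
])

```text
time: 7.68
tool_pos: [0.5031, 0.1128, 0.2018]
tcp_rot: [-3.131, 0.259, -0.001]
wrist_force: [0.3, -0.7, -0.2]
width: 0.703
grip_force: 0.0
```

```bash
python3 - <<'E'
from plan import *
from meas import *
from workcell import vision
plan([*jig(.099,-.075),.07],J-np.pi/2)
for n in("top","side"):
    c=vision.read_camera(n);pickle.dump(c,open(n+"1.pkl","wb"))
    x0,y0=(245,160) if n=="top" else (255,170)
    a=cv2.resize(c["image"][y0:y0+110,x0:x0+110],(400,400),interpolation=cv2.INTER_CUBIC)
    im=a if n=="top" else np.hstack([im,a])
cv2.imwrite("pics/c1.png",np.clip(im*1.4,0,255).astype(np.uint8)[:,:,::-1])
E
```

```text
t 7.68 pos [0.5031 0.1128 0.2018] yaw_y -1.736 tilt [ 0. -0. -1.] F [ 0.3 -0.7 -0.2] w 60.0 q [ 0.17 -0.02  1.97  0.    1.18  1.91]
 turn az 0.028  shift now [0.962 0.76  1.318]  shift after turn [0.972 0.747 1.318]
```

View pics/c1.png

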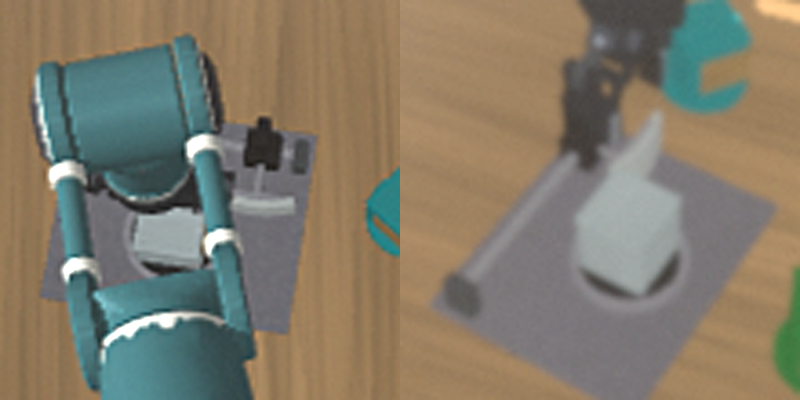

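The tin now stands square to the plate in both halves (centre about (170,237) in the left crop), and the bar and tab are undisturbed at the right end (tab at (263,145)). Next I'll grip the tab.

Request:
play_rows([
  [[0, 0, 0.028, 0, 0, 0, 50], [0, 0, 0, 0.324, 0.249, 0, 50], [0, 0, 0, 0.324, 0.249, 0, 50], [0, 0, 0, 0.324, 0.249, 0, 50], [0, 0, 0, 0, 0, 0, 50]],
])

```text
time: 8.2
tool_pos: [0.5895, 0.017, 0.2016]
tcp_rot: [3.126, -0.29, 0.006]
wrist_force: [-0.3, 0.0, 0.3]
width: 0.586
grip_force: 0.0
```

Request:
play_rows([
  [[0, 0, 0, 0, 0, 0.3, 50], [0, 0, 0, 0, 0, 0.3, 50], [0, 0, 0, 0, 0, 0.3, 50], [0, 0, 0, 0, 0, 0.2, 50], [0, 0, 0, 0, 0, 0.2, 50]],
])

```text
time: 8.62
tool_pos: [0.5839, 0.0219, 0.0693]
tcp_rot: [3.129, -0.285, -0.003]
wrist_force: [-0.3, 0.2, 0.3]
width: 0.584
grip_force: 0.0
```

Request:
play_rows([
  [[0, 0, 0, 0, 0, 0, 40], [0, 0, 0, 0, 0, 0, 30], [0, 0, 0, 0, 0, 0, 24]],
], newtons=20)

```text
time: 8.87
tool_pos: [0.5859, 0.0219, 0.0724]
tcp_rot: [-3.128, 0.285, -0.002]
wrist_force: [-0.6, -0.1, 0.8]
width: 0.284
grip_force: 0.0
```

```bash
python3 - <<'E'
from plan import *
plan([*jig(.099,-.075),.07],J-np.pi/2)
E
```

```text
t 8.87 pos [0.5859 0.0219 0.0724] yaw_y -1.753 tilt [ 0.001 -0.    -1.   ] F [-0.6 -0.1  0.8] w 24.3 q [-0.01  0.24  1.94  0.    0.95  1.75]
 turn az -0.006  shift now [-0.004 -0.001  0.024]  shift after turn [-0.004 -0.001  0.024]
```

Request:
play_rows([
  [[0, 0, 0, 0, 0, 0, 16], [0, 0, 0, 0, 0, 0, 12], [0, 0, 0, 0, 0, 0, 10], [0, 0, 0, 0, 0, 0, 10], [0, 0, 0, 0, 0, 0, 10]],
])

```text
time: 9.28
tool_pos: [0.5869, 0.023, 0.0734]
tcp_rot: [-3.127, 0.285, -0.006]
wrist_force: [1.0, 5.2, 1.5]
width: 0.161
grip_force: 23.0
```

Request:
play_rows([
  [[0, 0, 0, 0, -0.05, 0, 10], [0, 0, 0, 0, -0.1, 0, 10], [0, 0, 0, 0, -0.1, 0, 10], [0, 0, 0, 0, -0.1, 0, 10], [0, 0, 0, 0, -0.1, 0, 10]],
])

```text
time: 9.7
tool_pos: [0.5946, 0.0663, 0.0734]
tcp_rot: [3.128, -0.285, 0.004]
wrist_force: [-0.7, -2.1, 5.7]
width: 0.159
grip_force: 23.7
```

```bash
python3 - <<'E'
from plan import *
plan([*jig(.099,.073),.0724],J-np.pi/2)
E
```

```text
t 9.7 pos [0.5946 0.0663 0.0734] yaw_y -1.753 tilt [ 0.003  0.001 -1.   ] F [-0.7 -2.1  5.7] w 13.5 q [ 0.07  0.26  1.92 -0.    0.96  1.82]
 turn az -0.006  shift now [-0.013 -1.029  0.009]  shift after turn [-0.01  -1.029  0.009]
```

Request:
play_rows([
  [[0, 0, 0, 0, -0.1, 0, 10], [0, 0, 0, 0, -0.1, 0, 10], [0, 0, 0, 0, -0.1, 0, 10], [0, 0, 0, 0, -0.1, 0, 10], [0, 0, 0, 0, -0.1, 0, 10]],
])

```text
time: 10.12
tool_pos: [0.6034, 0.1158, 0.0734]
tcp_rot: [3.128, -0.285, 0.004]
wrist_force: [-2.0, -1.0, 6.9]
width: 0.162
grip_force: 23.8
```

Request:
play_rows([
  [[0, 0, 0, 0, -0.1, 0, 10], [0, 0, 0, 0, -0.1, 0, 10], [0, 0, 0, 0, -0.1, 0, 10], [0, 0, 0, 0, -0.1, 0, 10], [0, 0, 0, 0, -0.1, 0, 10]],
])

```text
time: 10.53
tool_pos: [0.6122, 0.1652, 0.0734]
tcp_rot: [3.129, -0.285, 0.003]
wrist_force: [-2.4, -1.2, 7.1]
width: 0.159
grip_force: 23.8
```

Request:
play_rows([
  [[0, 0, 0, 0, -0.03, 0, 10], [0, 0, 0, 0, 0, 0, 10], [0, 0, 0, 0, 0, 0, 10]],
])

```text
time: 10.78
tool_pos: [0.6128, 0.1688, 0.0734]
tcp_rot: [-3.128, 0.284, -0.003]
wrist_force: [-1.7, 2.2, 6.1]
width: 0.159
grip_force: 23.7
```

```bash
python3 - <<'E'
from plan import *
plan([*jig(.099,.073),.0724],J-np.pi/2)
s=bot.read_state()["tool_pos"];print(np.hypot(s[0]-.5869,s[1]-.023))
E
```

```text
t 10.78 pos [0.6128 0.1688 0.0734] yaw_y -1.752 tilt [ 0.002 -0.001 -1.   ] F [-1.7  2.2  6.1] w 13.6 q [0.23 0.33 1.83 0.   0.98 1.98]
 turn az -0.004  shift now [-0.007  0.013  0.01 ]  shift after turn [-0.007  0.013  0.01 ]
0.14810304639354618
```

Request:
play_rows([
  [[0, 0, 0, 0, 0, 0, 20], [0, 0, 0, 0, 0, 0, 35], [0, 0, 0, 0, 0, 0, 45], [0, 0, 0, 0, 0, 0, 45], [0, 0, 0, 0, 0, -0.2, 45]],
])

```text
time: 11.2
tool_pos: [0.6083, 0.1663, 0.0867]
tcp_rot: [3.126, -0.286, -0.013]
wrist_force: [-1.2, 0.4, -0.6]
width: 0.529
grip_force: 0.0
```

Request:
play_rows([
  [[0, 0, 0, 0, 0, -0.3, 85], [0, 0, 0, 0, 0, -0.3, 85], [0, 0, 0, 0, 0, -0.3, 85], [0, 0, 0, 0, 0, -0.2, 85], [0, 0, 0, 0, 0, 0, 85]],
])

```text
time: 11.62
tool_pos: [0.6154, 0.1679, 0.2077]
tcp_rot: [-3.125, 0.286, -0.015]
wrist_force: [1.0, -0.1, -0.1]
width: 1.0
grip_force: 0.0
```

```bash
python3 - <<'E'
from plan import *
from meas import *
from workcell import vision
plan([.503,.113,.05],J-np.pi/2)
for n in("top","side"):
    c=vision.read_camera(n);pickle.dump(c,open(n+"2.pkl","wb"))
    x0,y0=(245,160) if n=="top" else (255,170)
    a=cv2.resize(c["image"][y0:y0+110,x0:x0+110],(400,400),interpolation=cv2.INTER_CUBIC)
    im=a if n=="top" else np.hstack([im,a])
cv2.imwrite("pics/c2.png",np.clip(im*1.4,0,255).astype(np.uint8)[:,:,::-1])
E
```

```text
t 11.62 pos [0.6154 0.1679 0.2077] yaw_y -1.753 tilt [ 0.009 -0.004 -1.   ] F [ 1.  -0.1 -0.1] w 85.4 q [0.23 0.2  1.72 0.   1.21 1.98]
 turn az -0.007  shift now [-1.021  0.751  1.564]  shift after turn [-1.023  0.747  1.564]
```

View pics/c2.png

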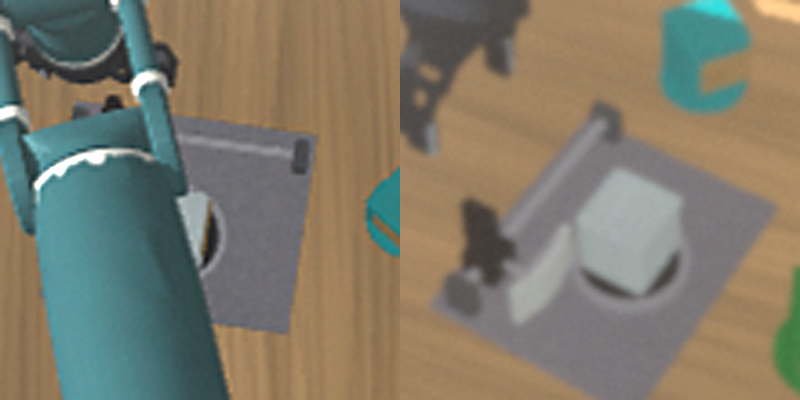

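The bar is at the other end (tab at about (485,240) in the right half). The tin is still square, and the brown label shows on its right face at (208,215) in the left half. Next I'll grip the tin for the quarter turn.

Request:
play_rows([
  [[0, 0, 0, -0.255, 0.187, 0, 85], [0, 0, 0, -0.255, 0.187, 0, 85], [0, 0, 0, -0.255, 0.187, 0, 85], [0, 0, 0, -0.255, 0.187, 0, 85], [0, 0, 0, 0, 0, 0, 85]],
])

```text
time: 12.13
tool_pos: [0.4908, 0.1099, 0.1971]
tcp_rot: [3.125, -0.287, -0.016]
wrist_force: [-0.1, -0.4, -0.4]
width: 1.002
grip_force: 0.0
```

Request:
play_rows([
  [[0, 0, 0, 0, 0, 0, 85]],
])

```text
time: 12.22
tool_pos: [0.4955, 0.1114, 0.1989]
tcp_rot: [3.127, -0.287, -0.006]
wrist_force: [0.8, 0.5, -0.7]
width: 0.998
grip_force: 0.0
```

```bash
python3 - <<'E'
from plan import *
plan([.503,.113,.05],J-np.pi/2)
E
```

```text
t 12.22 pos [0.4955 0.1114 0.1989] yaw_y -1.754 tilt [-0.004  0.001 -1.   ] F [ 0.8  0.5 -0.7] w 85.2 q [ 0.17 -0.03  1.99  0.    1.18  1.93]
 turn az -0.008  shift now [ 0.076 -0.031  1.489]  shift after turn [ 0.076 -0.031  1.489]
```

Request:
play_rows([
  [[0, 0, 0, 0, 0, 0, 85], [0, 0, 0, 0, 0, 0, 85], [0, 0, 0, 0, 0, 0, 85]],
])

```text
time: 12.47
tool_pos: [0.4991, 0.1126, 0.2011]
tcp_rot: [-3.129, 0.285, 0.0]
wrist_force: [-0.6, -0.3, 0.2]
width: 0.996
grip_force: 0.0
```

```bash
python3 - <<'E'
from plan import *
plan([.503,.113,.05],J-np.pi/2)
E
```

```text
t 12.47 pos [0.4991 0.1126 0.2011] yaw_y -1.753 tilt [-0. -0. -1.] F [-0.6 -0.3  0.2] w 85.0 q [ 0.17 -0.03  1.98  0.    1.18  1.93]
 turn az -0.006  shift now [ 0.038 -0.011  1.511]  shift after turn [ 0.038 -0.011  1.511]
```

Request:
play_rows([
  [[0, 0, 0, 0.038, -0.01, 0.3, 85], [0, 0, 0, 0, 0, 0.3, 85], [0, 0, 0, 0, 0, 0.3, 85], [0, 0, 0, 0, 0, 0.2, 85], [0, 0, 0, 0, 0, 0.2, 85]],
])

```text
time: 12.88
tool_pos: [0.5021, 0.1128, 0.0694]
tcp_rot: [3.128, -0.285, -0.002]
wrist_force: [0.7, 1.0, -0.1]
width: 0.995
grip_force: 0.0
```

Request:
play_rows([
  [[0, 0, 0, 0, 0, 0.1, 85], [0, 0, 0, 0, 0, 0.1, 85], [0, 0, 0, 0, 0, 0, 85], [0, 0, 0, 0, 0, 0, 85], [0, 0, 0, 0, 0, 0, 85]],
])

```text
time: 13.3
tool_pos: [0.5033, 0.1128, 0.0525]
tcp_rot: [-3.128, 0.286, -0.003]
wrist_force: [0.7, 0.4, 1.0]
width: 0.996
grip_force: 0.0
```

Request:
play_rows([
  [[0, 0, 0, 0, 0, 0, 75], [0, 0, 0, 0, 0, 0, 70], [0, 0, 0, 0, 0, 0, 66], [0, 0, 0, 0, 0, 0, 62], [0, 0, 0, 0, 0, 0, 60]],
], newtons=25)

```text
time: 13.72
tool_pos: [0.5033, 0.1135, 0.0527]
tcp_rot: [-3.126, 0.286, -0.004]
wrist_force: [-1.1, 4.9, 6.7]
width: 0.746
grip_force: 28.8
```

Request:
play_rows([
  [[0, 0, 0, 0, 0, 0, 60], [0, 0, 0, 0, 0, 0, 60], [0, 0, 0, 0, 0, 0, 60]],
])

```text
time: 13.97
tool_pos: [0.5033, 0.1135, 0.0527]
tcp_rot: [-3.127, 0.286, -0.004]
wrist_force: [-0.4, 4.8, 6.2]
width: 0.75
grip_force: 28.8
```

```bash
python3 - <<'E'
from plan import *
plan([.503,.113,.05],J)
E
```

```text
t 13.97 pos [0.5033 0.1135 0.0527] yaw_y -1.753 tilt [ 0.002 -0.002 -1.   ] F [-0.4  4.8  6.2] w 64.0 q [0.17 0.15 2.1  0.   0.89 1.93]
 turn az -3.149  shift now [-0.002  0.006  0.027]  shift after turn [-0.006 -0.002  0.027]
```

Request:
play_rows([
  [[0, 0, -0.15, 0, 0, 0, 60], [0, 0, -0.15, 0, 0, 0, 60], [0, 0, -0.15, 0, 0, 0, 60], [0, 0, -0.15, 0, 0, 0, 60], [0, 0, -0.15, 0, 0, 0, 60]],
])

```text
time: 14.38
tool_pos: [0.5032, 0.1132, 0.0527]
tcp_rot: [-3.126, -0.307, -0.004]
wrist_force: [-2.3, 3.6, 6.3]
width: 0.745
grip_force: 29.0
```

Request:
play_rows([
  [[0, 0, -0.15, 0, 0, 0, 60], [0, 0, -0.15, 0, 0, 0, 60], [0, 0, -0.15, 0, 0, 0, 60], [0, 0, -0.15, 0, 0, 0, 60], [0, 0, -0.15, 0, 0, 0, 60]],
])

```text
time: 14.8
tool_pos: [0.5032, 0.1134, 0.0527]
tcp_rot: [-3.014, -0.883, -0.004]
wrist_force: [-1.1, 3.6, 5.8]
width: 0.747
grip_force: 28.9
```

Request:
play_rows([
  [[0, 0, -0.15, 0, 0, 0, 60], [0, 0, -0.15, 0, 0, 0, 60], [0, 0, -0.15, 0, 0, 0, 60], [0, 0, -0.15, 0, 0, 0, 60], [0, 0, -0.15, 0, 0, 0, 60]],
])

```text
time: 15.22
tool_pos: [0.503, 0.1137, 0.0527]
tcp_rot: [-2.796, -1.43, -0.004]
wrist_force: [-2.1, 5.0, 7.0]
width: 0.745
grip_force: 28.9
```

Request:
play_rows([
  [[0, 0, -0.15, 0, 0, 0, 60], [0, 0, -0.15, 0, 0, 0, 60], [0, 0, -0.15, 0, 0, 0, 60], [0, 0, -0.15, 0, 0, 0, 60], [0, 0, -0.15, 0, 0, 0, 60]],
])

```text
time: 15.63
tool_pos: [0.5028, 0.1138, 0.0527]
tcp_rot: [-2.481, -1.926, -0.004]
wrist_force: [-1.3, 6.4, 8.5]
width: 0.744
grip_force: 29.1
```

Request:
play_rows([
  [[0, 0, -0.15, 0, 0, 0, 60], [0, 0, 0, 0, 0, 0, 60], [0, 0, 0, 0, 0, 0, 60], [0, 0, 0, 0, 0, 0, 60]],
])

```text
time: 15.97
tool_pos: [0.5028, 0.1135, 0.0527]
tcp_rot: [-2.41, -2.015, -0.003]
wrist_force: [-0.9, 3.6, 8.5]
width: 0.744
grip_force: 29.0
```

```bash
python3 - <<'E'
from plan import *
plan([.503,.113,.05],J)
E
```

```text
t 15.97 pos [0.5028 0.1135 0.0527] yaw_y -0.178 tilt [ 0.002  0.001 -1.   ] F [-0.9  3.6  8.5] w 63.5 q [0.17 0.15 2.1  0.   0.89 0.35]
 turn az 0.001  shift now [-0.005  0.003  0.027]  shift after turn [-0.005  0.003  0.027]
```

Request:
play_rows([
  [[0, 0, 0, 0, 0, 0, 70], [0, 0, 0, 0, 0, 0, 85], [0, 0, 0, 0, 0, 0, 85], [0, 0, 0, 0, 0, 0, 85], [0, 0, 0, 0, 0, 0, 85]],
])

```text
time: 16.38
tool_pos: [0.5017, 0.1122, 0.0509]
tcp_rot: [-2.41, -2.015, 0.001]
wrist_force: [0.4, 0.2, -0.1]
width: 0.995
grip_force: 0.0
```

Request:
play_rows([
  [[0, 0, 0, 0, 0, -0.1, 85], [0, 0, 0, 0, 0, -0.3, 85], [0, 0, 0, 0, 0, -0.4, 85], [0, 0, 0, 0, 0, -0.4, 85], [0, 0, 0, 0, 0, -0.3, 85]],
])

```text
time: 16.8
tool_pos: [0.5029, 0.1126, 0.2053]
tcp_rot: [2.409, 2.014, 0.004]
wrist_force: [0.1, -0.5, 0.0]
width: 0.993
grip_force: 0.0
```

Request:
play_rows([
  [[0, 0, 0.242, 0, 0, 0, 85], [0, 0, 0.242, 0, 0, 0, 85], [0, 0, 0.242, 0, 0, 0, 85], [0, 0, 0.242, 0, 0, 0, 85], [0, 0, 0.242, 0, 0, 0, 85]],
])

```text
time: 17.22
tool_pos: [0.502, 0.1124, 0.2022]
tcp_rot: [2.904, 1.197, 0.001]
wrist_force: [0.6, -0.8, -0.0]
width: 0.995
grip_force: 0.0
```

Request:
play_rows([
  [[0, 0, 0.242, 0, 0, 0, 85], [0, 0, 0.242, 0, 0, 0, 85], [0, 0, 0.242, 0, 0, 0, 85], [0, 0, 0.242, 0, 0, 0, 85], [0, 0, 0.242, 0, 0, 0, 85]],
])

```text
time: 17.63
tool_pos: [0.502, 0.1124, 0.202]
tcp_rot: [3.129, 0.277, 0.001]
wrist_force: [0.9, 0.3, -0.1]
width: 0.994
grip_force: 0.0
```

Request:
play_rows([
  [[0, 0, 0.242, 0, 0, 0, 60], [0, 0, 0.242, 0, 0, 0, 60], [0, 0, 0.242, 0, 0, 0, 60], [0, 0, 0, 0, 0, 0, 60], [0, 0, 0, 0, 0, 0, 60]],
])

```text
time: 18.05
tool_pos: [0.502, 0.1124, 0.2018]
tcp_rot: [-3.129, 0.278, -0.001]
wrist_force: [-0.1, -0.6, -0.9]
width: 0.697
grip_force: 0.0
```

```bash
python3 - <<'E'
from plan import *
from meas import *
from workcell import vision
plan([.6128,.1688,.07],J-np.pi/2)
for n in("top","side"):
    c=vision.read_camera(n);pickle.dump(c,open(n+"3.pkl","wb"))
    x0,y0=(245,160) if n=="top" else (255,170)
    a=cv2.resize(c["image"][y0:y0+110,x0:x0+110],(400,400),interpolation=cv2.INTER_CUBIC)
    im=a if n=="top" else np.hstack([im,a])
cv2.imwrite("pics/c3.png",np.clip(im*1.4,0,255).astype(np.uint8)[:,:,::-1])
E
```

```text
t 18.05 pos [0.502  0.1124 0.2018] yaw_y -1.748 tilt [ 0. -0. -1.] F [-0.1 -0.6 -0.9] w 59.6 q [ 0.17 -0.02  1.98 -0.    1.18  1.92]
 turn az 0.004  shift now [ 0.991 -0.75   1.318]  shift after turn [ 0.989 -0.752  1.318]
```

View pics/c3.png

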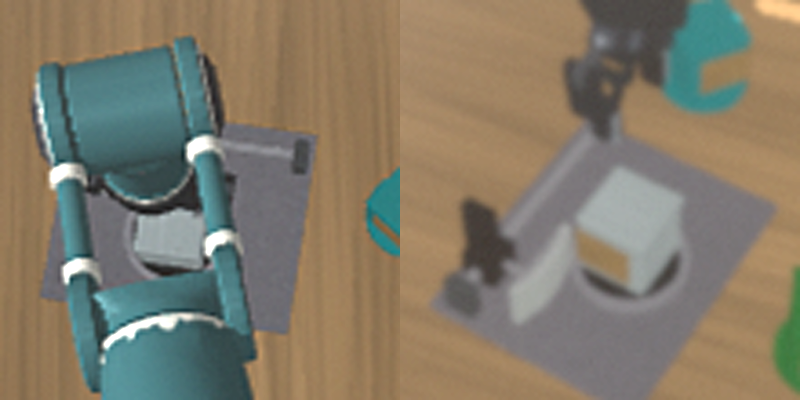

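The first labelled face (brown, at (605,255) in the right half) has turned to the left side, so the second now faces the rail. The tin is square and the tab is still at the far end (485,240). Next I'll grip the tab and slide it back.

Request:
play_rows([
  [[0, 0, 0, 0.25, -0.188, 0, 50], [0, 0, 0, 0.25, -0.188, 0, 50], [0, 0, 0, 0.25, -0.188, 0, 50], [0, 0, 0, 0.24, -0.188, 0, 50], [0, 0, 0, 0, 0, 0, 50]],
])

```text
time: 18.57
tool_pos: [0.6171, 0.1709, 0.2009]
tcp_rot: [-3.128, 0.278, -0.004]
wrist_force: [1.1, 0.2, 0.2]
width: 0.584
grip_force: 0.0
```

Request:
play_rows([
  [[0, 0, 0, 0, 0, 0, 50], [0, 0, 0, 0, 0, 0, 50], [0, 0, 0, 0, 0, 0.3, 50], [0, 0, 0, 0, 0, 0.3, 50], [0, 0, 0, 0, 0, 0, 50]],
])

```text
time: 18.98
tool_pos: [0.6072, 0.167, 0.1351]
tcp_rot: [3.125, -0.282, -0.017]
wrist_force: [-2.2, -0.5, -1.6]
width: 0.585
grip_force: 0.0
```

Request:
play_rows([
  [[0, 0, 0, 0, 0, 0, 50], [0, 0, 0, 0, 0, 0, 50]],
])

```text
time: 19.15
tool_pos: [0.6129, 0.1685, 0.1427]
tcp_rot: [-3.129, 0.283, -0.001]
wrist_force: [0.8, 0.9, 1.4]
width: 0.589
grip_force: 0.0
```

```bash
python3 - <<'E'
from plan import *
plan([.6128,.1688,.07],J-np.pi/2)
E
```

```text
t 19.15 pos [0.6129 0.1685 0.1427] yaw_y -1.751 tilt [ 0.001 -0.    -1.   ] F [0.8 0.9 1.4] w 50.3 q [ 0.23  0.26  1.78 -0.    1.1   1.98]
 turn az -0.002  shift now [-0.002 -0.003  0.727]  shift after turn [-0.002 -0.003  0.727]
```

Aligned. I'll descend, grip and slide back along tool +y.

Request:
play_rows([
  [[0, 0, 0, 0, 0, 0.2, 50], [0, 0, 0, 0, 0, 0.2, 50], [0, 0, 0, 0, 0, 0.2, 50], [0, 0, 0, 0, 0, 0.1, 50], [0, 0, 0, 0, 0, 0, 50]],
])

```text
time: 19.57
tool_pos: [0.6119, 0.1684, 0.0705]
tcp_rot: [3.128, -0.283, -0.003]
wrist_force: [0.1, 0.1, -0.5]
width: 0.587
grip_force: 0.0
```

Request:
play_rows([
  [[0, 0, 0, 0, 0, 0, 40], [0, 0, 0, 0, 0, 0, 30], [0, 0, 0, 0, 0, 0, 22], [0, 0, 0, 0, 0, 0, 16], [0, 0, 0, 0, 0, 0, 12]],
], newtons=20)

```text
time: 19.98
tool_pos: [0.614, 0.169, 0.0729]
tcp_rot: [-3.128, 0.282, -0.004]
wrist_force: [-0.1, 0.0, 3.5]
width: 0.162
grip_force: 21.5
```

Request:
play_rows([
  [[0, 0, 0, 0, 0, 0, 10], [0, 0, 0, 0, 0, 0, 10], [0, 0, 0, 0, 0, 0, 10]],
])

```text
time: 20.23
tool_pos: [0.614, 0.169, 0.0729]
tcp_rot: [-3.128, 0.282, -0.004]
wrist_force: [-0.2, 0.4, 6.2]
width: 0.157
grip_force: 21.7
```

```bash
python3 - <<'E'
from plan import *
plan([.587,.024,.0724],J-np.pi/2)
E
```

```text
t 20.23 pos [0.614  0.169  0.0729] yaw_y -1.751 tilt [ 0.002 -0.001 -1.   ] F [-0.2  0.4  6.2] w 13.4 q [ 0.23  0.33  1.83 -0.    0.98  1.98]
 turn az -0.002  shift now [-0.006  1.475  0.004]  shift after turn [-0.008  1.475  0.004]
```

Request:
play_rows([
  [[0, 0, 0, 0, 0.05, 0, 10], [0, 0, 0, 0, 0.1, 0, 10], [0, 0, 0, 0, 0.1, 0, 10], [0, 0, 0, 0, 0.1, 0, 10], [0, 0, 0, 0, 0.1, 0, 10]],
])

```text
time: 20.65
tool_pos: [0.6062, 0.1248, 0.0729]
tcp_rot: [-3.127, 0.282, -0.005]
wrist_force: [0.4, 1.4, 5.9]
width: 0.158
grip_force: 21.7
```

Request:
play_rows([
  [[0, 0, 0, 0, 0.1, 0, 10], [0, 0, 0, 0, 0.1, 0, 10], [0, 0, 0, 0, 0.1, 0, 10], [0, 0, 0, 0, 0.1, 0, 10], [0, 0, 0, 0, 0.1, 0, 10]],
])

```text
time: 21.07
tool_pos: [0.5974, 0.0753, 0.0729]
tcp_rot: [-3.128, 0.282, -0.005]
wrist_force: [1.3, 1.3, 4.9]
width: 0.158
grip_force: 21.7
```

Request:
play_rows([
  [[0, 0, 0, 0, 0.1, 0, 10], [0, 0, 0, 0, 0.1, 0, 10], [0, 0, 0, 0, 0.1, 0, 10], [0, 0, 0, 0, 0.1, 0, 10], [0, 0, 0, 0, 0.1, 0, 10]],
])

```text
time: 21.48
tool_pos: [0.5885, 0.0258, 0.0729]
tcp_rot: [-3.128, 0.282, -0.006]
wrist_force: [1.4, 1.7, 4.8]
width: 0.156
grip_force: 21.7
```

Request:
play_rows([
  [[0, 0, 0, 0, 0, 0, 10], [0, 0, 0, 0, 0, 0, 10], [0, 0, 0, 0, 0, 0, 10]],
])

```text
time: 21.73
tool_pos: [0.5885, 0.0253, 0.0729]
tcp_rot: [3.128, -0.283, 0.006]
wrist_force: [0.6, -1.8, 5.2]
width: 0.161
grip_force: 21.8
```

```bash
python3 - <<'E'
from plan import *
plan([.587,.024,.0724],J-np.pi/2)
E
```

```text
t 21.73 pos [0.5885 0.0253 0.0729] yaw_y -1.751 tilt [ 0.004  0.    -1.   ] F [ 0.6 -1.8  5.2] w 13.7 q [ 0.    0.25  1.94 -0.    0.95  1.75]
 turn az -0.003  shift now [-0.012  0.015  0.005]  shift after turn [-0.012  0.015  0.005]
```

Request:
play_rows([
  [[0, 0, 0, 0, 0.02, 0, 10], [0, 0, 0, 0, 0, 0, 20], [0, 0, 0, 0, 0, 0, 35], [0, 0, 0, 0, 0, 0, 45], [0, 0, 0, 0, 0, 0, 45]],
])

```text
time: 22.15
tool_pos: [0.586, 0.0241, 0.0707]
tcp_rot: [3.129, -0.283, -0.002]
wrist_force: [0.4, -0.3, -0.3]
width: 0.524
grip_force: 0.0
```

Request:
play_rows([
  [[0, 0, 0, 0, 0, -0.2, 45], [0, 0, 0, 0, 0, -0.3, 45], [0, 0, 0, 0, 0, -0.3, 45], [0, 0, 0, 0, 0, -0.3, 45], [0, 0, 0, 0, 0, -0.2, 45]],
])

```text
time: 22.57
tool_pos: [0.5875, 0.0242, 0.2042]
tcp_rot: [-3.129, 0.282, -0.005]
wrist_force: [0.3, 0.3, 1.1]
width: 0.526
grip_force: 0.0
```

Request:
play_rows([
  [[0, 0, 0, 0, 0.3, -0.1, 45], [0, 0, 0, 0, 0.4, 0, 45], [0, 0, 0, 0, 0.4, 0, 45], [0, 0, 0, 0, 0.4, 0, 45], [0, 0, 0, 0, 0.3, 0, 45]],
])

```text
time: 22.98
tool_pos: [0.5533, -0.1553, 0.2112]
tcp_rot: [3.128, -0.283, -0.001]
wrist_force: [1.5, 0.1, -0.6]
width: 0.526
grip_force: 0.0
```

Request:
play_rows([
  [[0, 0, 0, 0, 0, 0, 45], [0, 0, 0, 0, 0, 0, 45], [0, 0, 0, 0, 0, 0, 45], [0, 0, 0, 0, 0, 0, 45], [0, 0, 0, 0, 0, 0, 45]],
])

```text
time: 23.4
tool_pos: [0.5545, -0.1516, 0.2111]
tcp_rot: [-3.129, 0.28, 0.0]
wrist_force: [-0.4, -0.6, 0.9]
width: 0.525
grip_force: 0.0
```

```bash
python3 - <<'E'
from plan import *
from meas import *
from workcell import vision
plan([.6128,.1688,.07],J-np.pi/2)
for n in("top","side"):
    c=vision.read_camera(n)
    x0,y0=(245,160) if n=="top" else (255,170)
    a=cv2.resize(c["image"][y0:y0+110,x0:x0+110],(400,400),interpolation=cv2.INTER_CUBIC)
    im=a if n=="top" else np.hstack([im,a])
    if n=="top":
        q,ce,ar=quad(c,(245,340,175,260),(292,222),110);Q=np.array([ray(c,*p,.088) for p in q])
        print(Q.mean(0),ar,[np.degrees(np.arctan2(*(Q[i]-Q[i-1])[1::-1])).round(1) for i in range(len(Q))])
    P=pts(c);m=(c["image"].max(2)<60)&(P[...,2]>.085)&(P[...,2]<.115)&(abs(P[...,0]-.58)<.06)&(abs(P[...,1]-.03)<.06)
    print("tab",m.sum(),P[m].mean(0),np.argwhere(m).mean(0)[::-1])
cv2.imwrite("pics/c4.png",np.clip(im*1.4,0,255).astype(np.uint8)[:,:,::-1])
E
```

```text
t 23.4 pos [ 0.5545 -0.1516  0.2111] yaw_y -1.749 tilt [-0. -0. -1.] F [-0.4 -0.6  0.9] w 44.9 q [-0.31  0.09  1.85  0.    1.21  1.44]
 turn az 0.001  shift now [ 0.005 -3.256  1.412]  shift after turn [ 0.004 -3.256  1.412]
[0.50244719 0.11180738 0.088     ] 325.44444444444446 [np.float64(77.5), np.float64(169.6), np.float64(-101.0), np.float64(-11.6)]
tab 35 [0.58538599 0.022524   0.09887274] [316.71428571 196.48571429]
tab 41 [0.58151673 0.02803535 0.09556826] [304.12195122 198.2195122 ]
```

View pics/c4.png

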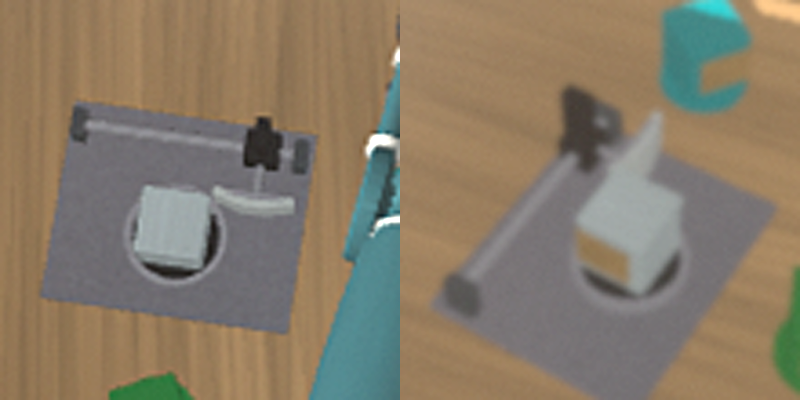

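The tab is back where it started: (316.7,196.5) in the full top image against (316.8,196.4) before. The tin is seated and square within about 1°, with the arm clear, so I'll hand it in.

```bash
python3 -c "
from workcell import bot
print(bot.finish_job())"
```

```text
the job is handed in; nothing more can be done
None
```

Both labelled faces were squared to the bar and rubbed. The carriage is back at its start end, the tin is seated with its second face to the rail, and the job was handed in at about 23 s; no verdict was returned.

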